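# Seat the tub carrier against the dowels of a tub sealer

### The job

Put the aluminium carrier plate flat on the steel bed of the tub sealer, clear of the brass pins, and push it firmly back against both dowels on the far side. Then, keeping it against them, slide it along to press firmly on the end stop beside the hinge housing. Leave it squarely seated on all three pins and let go; never press on a pin with more than 20 N, and leave the other things on the counter where they are.

Things in the scene. Friction and masses are not known exactly. Their poses are not given: they have to be found in the camera images.
- carrier_knob (a point): Loose aluminium plate 120 x 190 x 10 mm (own x, y, z), 0.35 to 0.7 kg, with two orange-rimmed nests and a round black upright knob (24 mm diameter, 45 mm above the plate's top) in the middle. Point: on the knob's axis, 35 mm above the underside, 20 mm below the knob's top; z up, y along the long side. Starts flat on the counter. Symmetric: either long edge may face the dowels. Sliding takes 1 to 6 N.
- bed (a point): Middle of the upper face of the sealer's fixed level steel bed: 190 x 270 mm (x, y), 20 mm above the counter. +x points to the far edge with the dowels, +y to the end stop and the white hinge housing (55 mm high, from y +143 mm; open lid above it). Pins: brass, rigid, 12 mm diameter, 22 mm high, on 4 mm high black bars. A plate put down with its middle at x -22, y -16 mm, square to the bed, is clear of them.
- dowels_nominal (a point): Nominal point on the bed half-way between the two dowels, whose axes stand at y -60 and +60 mm of this frame (axes as the bed's). NOT measured on the pins: dowels and stop sit on one angle set by hand, shifted by up to 8 mm in x and in y and turned by up to 0.03 rad from nominal. Find them by feel. Sliding along them rubs about as hard as the press. A seated plate's middle is 66 mm from the true dowel line.
- stop_nominal (a point): Nominal point on the bed under the axis of the end stop (axes as the bed's); the true pin is off by the same unknown shift as the dowels, up to 8 mm, and up to 4 mm more in x from the turn. A seated plate's middle lies 101 mm short of the true stop's axis along y.
- tub: Closed white tub, 54 mm across, 50 mm high; origin under its middle. Leave it alone.
- spice_jar: Glass jar with orange cap, 48 mm across, 70 mm high; origin under its middle. Leave it alone.
Not all that is in view belongs to the job. What is shaped like the part that bears carrier_knob but purple or red is not meant.

How it is judged (in metres and radians):
On the way, in this order (a step that is already met when the one before it is completed fails the run):
1. the carrier lies flat on the bed and is pressed on both dowels with more than 2 N each, not yet touching the end stop (angle between carrier_knob's own z axis and vertical below 0.03 rad and z of carrier_knob in the frame of bed below 0.0375 m and contact force between carrier and gauge_c0 above 2 N and contact force between carrier and gauge_c1 above 2 N and contact force between carrier and gauge_c2 below 0.5 N), for 0.2 s.
2. still against both dowels (within 1.5 mm, square within 0.02 rad), the carrier is pressed on the end stop with more than 2 N (angle between carrier_knob's own z axis and vertical below 0.03 rad and z of carrier_knob in the frame of bed below 0.0375 m and x of carrier_knob in the frame of gauge between 0.0005 and 0.0035 m and angle between the x axis of carrier_knob and the x axis of gauge, either way round below 0.02 rad and contact force between carrier and gauge_c2 above 2 N), for 0.2 s.
At the end, for the whole second after the job is handed in: The carrier lies flat on the bed, released and at rest, with its long edge within 1.5 mm of both dowels (square to them within 0.02 rad) and its short edge within 1.5 mm of the end stop (angle between carrier_knob's own z axis and vertical below 0.03 rad and z of carrier_knob in the frame of bed below 0.0375 m and x of carrier_knob in the frame of gauge between 0.0005 and 0.0035 m and angle between the x axis of carrier_knob and the x axis of gauge, either way round below 0.02 rad and y of carrier_knob in the frame of gauge between 0.0125 and 0.0155 m and linear speed of carrier below 0.005 m/s and contact force between carrier and the fingers below 0.1 N); the robot touches nothing.
It fails at once if the carrier is pressed on a dowel or the end stop with more than 20 N (contact force between carrier and gauge_c0 above 20 N or contact force between carrier and gauge_c1 above 20 N or contact force between carrier and gauge_c2 above 20 N).
It fails at once if another thing on the counter is moved by more than 30 mm (distance of any of oil_bottle, vinegar_bottle, dish, steel_bowl, tub, spoon, spice_jar from where it was at the start of the episode above 0.03 m).
It also fails if it takes over 72 s, if anything falls off the work surface, if the arm or the gripper's body presses on something with over 40 N, if the wrist force passes 120 N, or if a joint passes its speed limit or range.

### The arm

A 6-joint arm with a two-finger parallel gripper is mounted at the origin on the work surface. World frame = base frame: x ahead of the robot, y to its left, z up, the work surface at z = 0. Lengths are in mm, angles in rad, forces in N, time in s.
With the tool pointing down it reaches from about 350 to 875 mm from the base axis. Payload 4.2 kg.
Tool frame: the origin (TCP) lies at the very end of the fingers, on their centre line; the grasp point (between the pads) lies 19 mm behind it (arm.pinch_z is the distance from the TCP to the grasp point, in mm); x points along the fingers, y is the direction in which the jaws open and shut, and the axes are right-handed (so a half turn about x gives the same grasp; the last joint's range is limited). The gripper opens to 85 mm and grips with 20 to 120 N. Pads are 22 mm wide; open, the fingers measure 114 mm over their backs; the gripper's body (76 mm by 85 mm) begins 54 mm behind the grasp point. The pads swing forward as they close: fully open they stand 13 mm farther back than shut.
Start: joints at [-0.911, 0.385, 0.008, 0, -1.194, -0.259], TCP at [243.86, -575.44, 206.512] pointing down, gripper open.
Joint ranges: [-3.14, 3.14], [-1.21, 2.06], [-1.07, 1.41], [-3.16, 2.05], [-2.99, -0.16], [-3.1, 3.1]. Speed limits (rad/s): [2.79, 2.79, 3.14, 3.14, 3.14, 3.14].

### API

Orientations are given as a unit quaternion [x, y, z, w].
In Python, from bench import arm gives the robot as it stands.
- The arm moves only by the tool drive_tool, never from a script. Its argument "motion" is a list of rows, each a list of 4 numbers: the shift along the tool's x, y, z in mm, then the turn about the tool's x in degrees. In form: [[dx, dy, dz, spin], ...]. A call has 1 to 10 rows; each row shifts and turns the commanded pose from where the row before left it, along the tool's axes as they then stand; what a row does not reach is not made up. A row lasts 1/12 s, in which the tool goes at most 41.7 mm and 7.16 degrees, less where a joint would pass 70% of its speed; a pose out of reach is approached as far as the arm can. A call with a gripper value outside its range is refused whole. "grip" is the finger opening in mm, from 0 to 85.4, set as the call begins (left out, the last holds). The fingers move at their own pace and stop on an object; the grip force is fixed at half the most. Time passes only in rows, so rows that do not move let the fingers close. It gives the time, the measured TCP pose, the force and the opening at its end, in the units of the state.
- arm.read_state(): the state, without advancing time (a new reading comes with each control period).
- arm.get_image(name): name is "scene" or "side" or "wrist"; returns the picture (420x560x3 uint8, red, green, blue); there is no depth.
- arm.calibration(name): a dict with "K" (3x3 intrinsics, pixels), "eye" and "attitude" of the camera in the world; the wrist camera has in their place "T_tool_cam" (4x4, takes a point from camera to tool coordinates, whose origin is the TCP and whose axes are the tool frame's). Camera axes: x right, y up, looking along -z (the intrinsics and any distortion apply to the point x, -y, -z); pixel columns grow to the right and rows downward; lengths in mm; the calibration is good to about 2 mm. A picture is of the moment at which its call begins: read the wrist's pose just before it. calibration takes no time and is no camera call.
- arm.job_done(): hands the job in, once; it reports no verdict.
The state is a dict: "clock": time; "joints": joint angles; "joint_vel": joint speeds; "joint_efforts": joint torques, N m; "position": TCP position; "ee_rot": TCP orientation; "contact_force": force on the tool from outside, world axes, zero at the start; "wrist_torque": the same for the moment, N m; "gripper_width": finger opening in mm.
Only numpy, scipy, OpenCV 4.12 (cv2) and the standard library are available. Lean on these libraries where they do the work, as an engineer would, in place of code of your own. Each camera call takes 0.05 s, during which the arm holds its last target. There are 200 camera calls.

## Working session

There is one attempt and no reset: what is moved stays moved. The work goes in short steps, Python scripts to look and compute and a tool call to move; the robot and the scene stay as the last step left them, time stands still between calls to the robot, and variables do not carry over. Pictures are saved under pics/ and viewed, about 8 in all and at most 12, crops included, and the job is handed in when it is done.

Besides the shell and the picture viewer there is one more tool, called after ">>>" in YAML: its name, and indented under it one key for each argument. drive_tool: Moves the arm, as the interface text tells. Its arguments: {"type":"object","properties":{"motion":{"type":"array"},"grip":{"type":"number"}},"required":["motion"]}

```bash
mkdir -p pics; ls; python3 - <<'E'
from bench import arm
import cv2,numpy as np
np.set_printoptions(precision=4,suppress=True)
for n in("scene","side","wrist"):
    im=arm.get_image(n); cv2.imwrite(f"pics/{n}0.png",im[:,:,::-1]); print(n,arm.calibration(n))
print(arm.read_state())
E
```

```text
pics
scene {'K': array([[383.5919,   0.    , 283.3462],
       [  0.    , 383.5919, 214.5029],
       [  0.    ,   0.    ,   1.    ]]), 'eye': array([890.081 , 585.4676, 589.375 ]), 'attitude': array([0.1182, 0.4389, 0.8646, 0.214 ])}
side {'K': array([[542.3381,   0.    , 282.9899],
       [  0.    , 542.3381, 210.0007],
       [  0.    ,   0.    ,   1.    ]]), 'eye': array([135.8111, 823.0439, 818.669 ]), 'attitude': array([-0.0886,  0.4345,  0.8769, -0.1854])}
wrist {'K': array([[326.0867,   0.    , 273.4958],
       [  0.    , 326.0867, 209.6958],
       [  0.    ,   0.    ,   1.    ]]), 'T_tool_cam': array([[   0.0006,    0.2825,   -0.9593, -166.3389],
       [   1.    ,   -0.    ,    0.0006,   -0.1016],
       [   0.0001,   -0.9593,   -0.2825,  -72.5254],
       [   0.    ,    0.    ,    0.    ,    1.    ]])}
{'clock': 0.15, 'joints': array([-0.9114,  0.3854,  0.0069, -0.0003, -1.194 , -0.2586]), 'joint_vel': array([-0.0004, -0.0016,  0.0032, -0.0003,  0.0004, -0.0022]), 'joint_efforts': array([ -0.0009, -39.2678,  18.8582,   4.1886,  -0.0034,   0.    ]), 'position': array([ 243.6818, -575.0138,  205.6742]), 'ee_rot': array([-0.1401,  0.6931,  0.1413,  0.6928]), 'contact_force': array([ 1.0088, -0.4678, -0.1668]), 'wrist_torque': array([ 0.0217,  0.025 , -0.0319]), 'gripper_width': 84.94005567843924}
```

View pics/scene0.png

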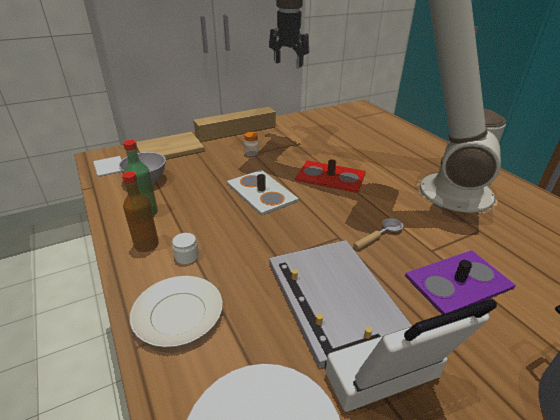

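View pics/side0.png

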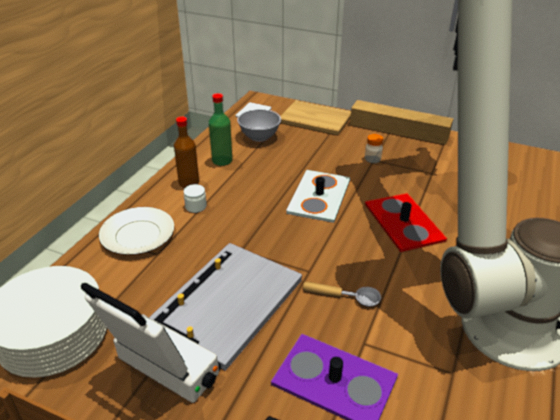

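The scene view shows three knob plates: light with orange rims (scene 262,190; side 319,195), red (scene 331,176) and purple (scene 460,280). I choose the light one. The bed with its brass pins is at scene (335,295). Next I measure and check a close crop.

```bash
cat > h.py <<'E'
import numpy as np,cv2
from scipy.spatial.transform import Rotation as R
from bench import arm
np.set_printoptions(precision=3,suppress=True)
def cam(n,st=None):
    c=arm.calibration(n)
    if n=="wrist":
        T=c["T_tool_cam"]; Q=R.from_quat(st["ee_rot"]).as_matrix()
        return c["K"],Q@T[:3,3]+st["position"],Q@T[:3,:3]
    a=c["attitude"]; return c["K"],c["eye"],R.from_quat(a).as_matrix()
def ray(C,uv):
    K,e,A=C; u,v=uv
    return e,A@np.array([(u-K[0,2])/K[0,0],-(v-K[1,2])/K[1,1],-1])
def onz(C,uv,z):
    e,d=ray(C,uv); return e+d*(z-e[2])/d[2]
def proj(C,p):
    K,e,A=C; q=A.T@(np.asarray(p)-e); return np.array([K[0,2]-K[0,0]*q[0]/q[2],K[1,2]+K[1,1]*q[1]/q[2]])
E
python3 - <<'E'
from h import *
S=cv2.imread("pics/scene0.png");D=cv2.imread("pics/side0.png")
a=cv2.resize(S[165:215,220:305],None,fx=4.7,fy=4.7,interpolation=cv2.INTER_CUBIC)
b=cv2.resize(D[165:225,280:360],None,fx=4.7,fy=4.7,interpolation=cv2.INTER_CUBIC)
c=cv2.resize(S[235:365,260:420],None,fx=2.48,fy=2.48,interpolation=cv2.INTER_CUBIC)
d=cv2.resize(D[235:365,140:310],None,fx=2.3,fy=2.3,interpolation=cv2.INTER_CUBIC)
o=np.zeros((600,800,3),np.uint8)
for im,(y,x) in zip((a,b,c,d),((0,0),(0,400),(283,0),(300,400))):
    im=im[:min(im.shape[0],600-y),:400]; o[y:y+im.shape[0],x:x+im.shape[1]]=im
cv2.imwrite("pics/crop1.png",o)
for n,im,seeds in(("scene",S,[(280,190),(340,280)]),("side",D,[(318,200),(240,290)])):
    C=cam(n); h=cv2.cvtColor(im,cv2.COLOR_BGR2HSV)
    m=((h[...,1]<60)&(h[...,2]>110)).astype(np.uint8)
    _,L=cv2.connectedComponents(m)
    for s,z in zip(seeds,(10,20)):
        k=(L==L[s[1],s[0]]).astype(np.uint8)
        c=max(cv2.findContours(k,0,2)[0],key=cv2.contourArea)
        hu=cv2.convexHull(c); e=cv2.approxPolyDP(hu,4,True)[:,0]
        print(n,s,k.sum(),[ (tuple(p.tolist()),onz(C,p,z)[:2].round(1).tolist()) for p in e])
E
```

```text
scene (280, 190) 1008 [((227, 181), [570.3, -334.8]), ((262, 170), [451.1, -347.7]), ((298, 198), [430.5, -163.5]), ((261, 212), [549.2, -149.9])]
scene (340, 280) 10651 [((269, 259), [615.6, 29.5]), ((346, 240), [427.4, 53.4]), ((488, 314), [317.1, 354.4]), ((488, 319), [327.2, 362.3]), ((350, 396), [643.2, 362.6]), ((319, 360), [652.0, 288.2])]
side (318, 200) 206 [((303, 205), [520.5, -187.9]), ((314, 199), [504.6, -222.7]), ((324, 207), [469.9, -201.5]), ((312, 211), [491.1, -174.1])]
side (240, 290) 19771 [((301, 275), [427.6, 53.6]), ((192, 401), [480.2, 403.1]), ((0, 346), [858.5, 447.4]), ((0, 286), [977.1, 333.8]), ((167, 146), [977.1, -277.5])]
```

View pics/crop1.png

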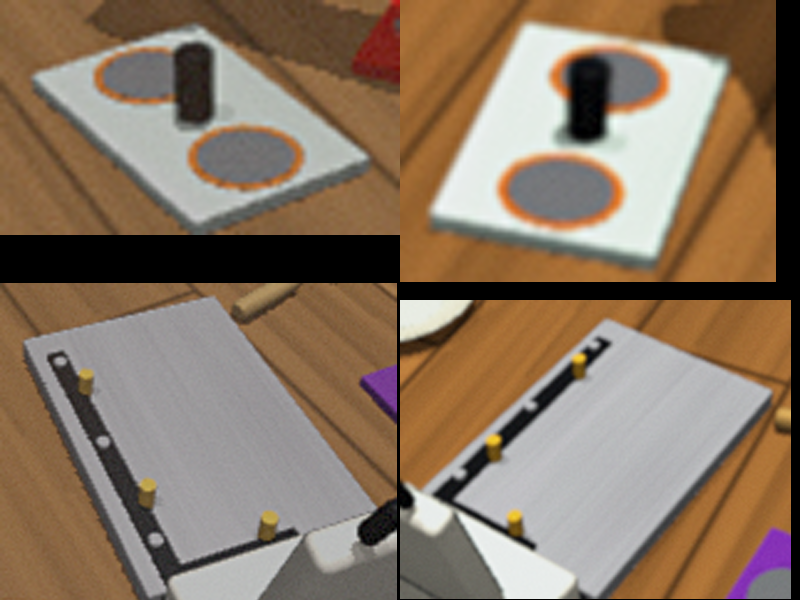

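The crop confirms the choice: a light aluminium plate with two orange-rimmed nests and a black knob. The lower half shows the bed with two dowels on the far bar and the stop at the hinge end. Next I locate the plate, bed and pins precisely.

```bash
python3 - <<'E'
from h import *
from scipy.optimize import least_squares
P={}
pins={}
for n in("scene","side"):
    im=cv2.imread(f"pics/{n}0.png"); C=cam(n); h=cv2.cvtColor(im,cv2.COLOR_BGR2HSV)
    x0,y0,x1,y1=(265,240,420,365) if n=="scene" else (140,235,310,365)
    m=np.zeros(h.shape[:2],np.uint8); s=h[y0:y1,x0:x1]
    m[y0:y1,x0:x1]=((s[...,0]>17)&(s[...,0]<32)&(s[...,1]>130)&(s[...,2]>90))
    k,L,st,c=cv2.connectedComponentsWithStats(m)
    print(n,[(st[i].tolist(),c[i].round(1).tolist()) for i in range(1,k) if st[i,4]>15])
    # light plate via bright/blob + knob
    x0,y0,x1,y1=(222,165,303,216) if n=="scene" else (280,165,355,224)
    s=h[y0:y1,x0:x1]; m[:]=0; m[y0:y1,x0:x1]=(s[...,1]<75)&(s[...,2]>150)
    k,L,st,c=cv2.connectedComponentsWithStats(m); i=1+st[1:,4].argmax()
    r=cv2.convexHull(max(cv2.findContours((L==i).astype(np.uint8),0,2)[0],key=cv2.contourArea))
    q=cv2.approxPolyDP(r,5,True)[:,0]; w=np.array([onz(C,p,10)[:2] for p in q]); print("plate",q.tolist(),w.tolist(),w.mean(0))
    m[:]=0; s=h[y0:y1,x0:x1]; m[y0:y1,x0:x1]=s[...,2]<55
    k,L,st,c=cv2.connectedComponentsWithStats(m); i=1+st[1:,4].argmax(); print("knob",st[i],c[i],onz(C,c[i],32))
st=arm.read_state(); print(R.from_quat(st["ee_rot"]).as_matrix())
E
```

```text
scene [([292, 270, 5, 10, 41], [293.8, 274.3]), ([316, 314, 6, 11, 50], [318.6, 319.0]), ([364, 327, 8, 12, 59], [367.7, 332.4])]
plate [[227, 181], [263, 171], [297, 198], [260, 211]] [[570.2988199167338, -334.7513427449077], [451.0389445237408, -340.7726041020203], [432.94273764987537, -164.7021370514002], [549.584023960026, -155.10674991617896]] [ 500.966 -248.833]
knob [257 175   8  16 112] [260.848 182.259] [ 500.774 -251.09    32.   ]
side [([215, 258, 6, 11, 47], [217.6, 262.8]), ([304, 282, 6, 8, 46], [306.6, 285.5]), ([178, 293, 6, 12, 54], [180.7, 298.4]), ([187, 327, 6, 10, 51], [189.7, 331.4])]
plate [[306, 170], [349, 179], [334, 219], [286, 210]] [[572.6774996507606, -338.6253909932476], [452.0994157483834, -344.95004870054606], [431.2561301413993, -166.27041706196042], [550.9294167363298, -151.77968432434716]] [ 501.741 -250.406]
knob [316 177   9  18 128] [319.484 185.461] [ 502.865 -254.423   32.   ]
[[-0.001 -0.39   0.921]
 [ 0.002  0.921  0.39 ]
 [-1.     0.002 -0.   ]]
```

```bash
python3 - <<'E'
from h import *
A,B=cam("scene"),cam("side")
def tri(a,b):
    (e,d),(f,g)=ray(A,a),ray(B,b); s=np.linalg.lstsq(np.c_[d,-g],f-e,rcond=None)[0]
    p,q=e+d*s[0],f+g*s[1]; return (p+q)/2,np.linalg.norm(p-q)
for a,b in(((293.8,274.3),(217.6,262.8)),((318.6,319),(180.7,298.4)),((367.7,332.4),(189.7,331.4))):
    p,e=tri(np.array(a)+.5,np.array(b)+.5);print("pin",p,e, onz(A,a,33)[:2],onz(B,b,33)[:2])
for a,b in(((269,259),(230.5,244)),((346,241),(301,275))):print("corner",tri(a,b),onz(A,a,20)[:2],onz(B,b,20)[:2])
# bed edges by line fits on the gray mask boundary in 'side' and 'scene'
for n,C,reg in(("scene",A,{"left":((278,243),(338,262)),"near":((355,245),(395,300))}),("side",B,{"left":((240,245),(295,276)),"near":((235,280),(295,345))})):
    im=cv2.imread(f"pics/{n}0.png");h=cv2.cvtColor(im,cv2.COLOR_BGR2HSV);m=(h[...,1]<70)&(h[...,2]>110)
    for k,((x0,y0),(x1,y1)) in reg.items():
        p=[]
        if k=="left":
            for x in range(x0,x1):
                v=np.flatnonzero(m[y0-8:y1+8,x]); 
                if len(v):p.append((x+.5,v[0]+y0-8))
        else:
            for y in range(y0,y1):
                v=np.flatnonzero(m[y,x0-10:x1+25]);
                if len(v):p.append((v[-1]+x0-10+1,y+.5))
        w=np.array([onz(C,q,20)[:2] for q in p],np.float32)
        l=cv2.fitLine(w,cv2.DIST_HUBER,0,.01,.01).ravel(); print(n,k,l,np.degrees(np.arctan2(l[1],l[0])))
E
```

```text
pin [596.339 105.571  32.049] 2.2633509607613407 [597.477 106.171] [597.898 103.986]
pin [612.542 224.582  32.284] 2.02469104947246 [613.471 224.886] [613.984 223.121]
pin [552.565 289.109  33.206] 2.2135023737261683 [553.028 289.007] [554.313 287.004]
corner (array([612.355,  22.078,  14.096]), np.float64(2.312691511501774)) [615.609  29.459] [609.32   26.334]
corner (array([427.854,  53.689,  18.619]), np.float64(2.0226314535495264)) [429.556  56.353] [427.583  53.615]
scene left [  0.99   -0.143 521.931  39.765] -8.241254
scene near [  0.146   0.989 442.305 163.849] 81.59749
side left [  0.989  -0.147 512.551  37.592] -8.428101
side near [  0.146   0.989 442.621 173.721] 81.60378
```

>>> drive_tool:
  motion:
    - [0,18,33,0]
    - [0,18,33,0]
    - [0,18,33,0]
    - [0,18,33,0]
    - [0,18,33,0]
    - [0,18,33,0]
    - [0,18,33,0]
    - [0,18,33,0]
    - [0,18,33,0]
    - [0,18,33,0]

```text
clock: 0.98
position: [478.1, -279.2, 206.4]
ee_rot: [-0.141, 0.693, 0.141, 0.693]
contact_force: [0.3, -1.0, -0.2]
gripper_width: 85.5
```

>>> drive_tool:
  motion:
    - [0,0,0,5.5]
    - [0,0,0,5.5]
    - [0,0,0,5.6]
    - [0,0,0,0]
    - [0,0,0,0]
  grip: 60

```text
clock: 1.4
position: [477.3, -280.8, 206.3]
ee_rot: [-0.04, 0.706, 0.04, 0.706]
contact_force: [0.5, -0.4, 0.2]
gripper_width: 60.2
```

```bash
python3 - <<'E'
from h import *
s=arm.read_state(); im=arm.get_image("wrist"); cv2.imwrite("pics/w1.png",im[:,:,::-1]); np.save("w1.npy",s,allow_pickle=True)
print(s["clock"],s["position"],R.from_quat(s["ee_rot"]).as_matrix(),s["contact_force"],s["wrist_torque"],s["gripper_width"])
E
```

```text
1.4 [ 477.333 -280.817  206.254] [[-0.001 -0.113  0.994]
 [ 0.     0.994  0.113]
 [-1.     0.    -0.   ]] [ 0.519 -0.42   0.248] [-0.03   0.041  0.022] 60.20909453908953
```

View pics/w1.png

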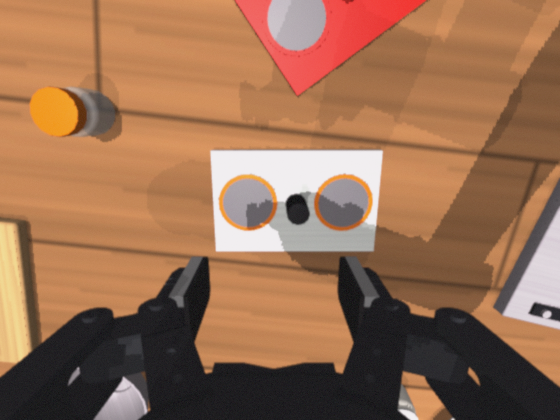

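The wrist view shows the plate square in view with corners about (211,150), (382,150), (375,251), (216,251). The knob is at (297,208), and the fingers are clear of it.

```bash
python3 - <<'E'
from h import *
s=np.load("w1.npy",allow_pickle=True).item(); C=cam("wrist",s); im=cv2.imread("pics/w1.png");h=cv2.cvtColor(im,cv2.COLOR_BGR2HSV)
m=np.zeros(h.shape[:2],np.uint8); m[140:258,200:390]=(h[140:258,200:390,1]<70)
k,L,st,c=cv2.connectedComponentsWithStats(m);i=1+st[1:,4].argmax()
r=cv2.convexHull(max(cv2.findContours((L==i).astype(np.uint8),0,2)[0],key=cv2.contourArea))
q=cv2.approxPolyDP(r,6,True)[:,0]; w=np.array([onz(C,p+.5,10)[:2] for p in q]);print(q.tolist(),w,w.mean(0))
print(np.degrees([np.arctan2(*(w[(i+1)%4]-w[i])[::-1]) for i in range(len(w))]))
m[:]=0;m[185:235,275:320]=h[185:235,275:320,2]<40
k,L,st,c=cv2.connectedComponentsWithStats(m);i=1+st[1:,4].argmax();print("knob",st[i],c[i],onz(C,c[i],32)); 
ys,xs=np.nonzero((L==i)); 
for z,row in((55,'low'),(10,'high')):pass
print("top of knob guess",onz(C,(st[i][0]+st[i][2]/2,st[i][1]+st[i][3]-st[i][2]/2),55),onz(C,(st[i][0]+st[i][2]/2,st[i][1]+st[i][2]/2),55))
for z in(12,35,55):print(z,proj(C,[503,-251,z]))
E
```

```text
[[382, 150], [372, 251], [216, 251], [211, 150]] [[ 430.384 -165.891]
 [ 550.068 -152.947]
 [ 571.361 -339.645]
 [ 451.694 -352.845]] [ 500.877 -252.832]
[   6.173  -83.493 -173.705   96.503]
knob [287 196  21  27 281] [297.246 206.968] [ 499.009 -252.821   32.   ]
top of knob guess [ 498.467 -254.25    55.   ] [ 492.175 -255.1     55.   ]
12 [297.14  205.687]
35 [298.616 211.44 ]
55 [300.058 217.062]
```

>>> drive_tool:
  motion:
    - [20,12,13,0]
    - [35,13.4,13,0]
    - [40,0,0,0]
    - [40,0,0,0]
    - [30,0,0,0]
    - [20,0,0,0]
    - [3,0,0,0]
    - [0,0,0,0]
    - [0,0,0,0]

```text
clock: 2.2
position: [501.6, -253.4, 19.7]
ee_rot: [-0.04, 0.705, 0.039, 0.707]
contact_force: [1.0, -0.6, 1.1]
gripper_width: 59.8
```

>>> drive_tool:
  motion:
    - [0,0,0,0]
    - [0,0,0,0]
    - [0,0,0,0]
    - [0,0,0,0]
    - [0,0,0,0]
    - [0,0,0,0]
  grip: 10

```text
clock: 2.7
position: [501.4, -252.9, 20.4]
ee_rot: [-0.04, 0.705, 0.039, 0.707]
contact_force: [-2.1, 0.8, 5.5]
gripper_width: 21.0
```

>>> drive_tool:
  motion:
    - [-2,0,0,0]
    - [-4,0,0,0]
    - [-10,0,0,0]
    - [-20,0,0,0]
    - [-30,0,0,0]
    - [-20,0,0,0]
    - [-4,0,0,0]
    - [0,0,0,0]
    - [0,0,0,0]

```text
clock: 3.45
position: [499.4, -252.4, 107.5]
ee_rot: [-0.039, 0.707, 0.039, 0.705]
contact_force: [-0.6, 0.0, -4.4]
gripper_width: 20.8
```

```bash
python3 - <<'E'
from h import *
s=arm.read_state(); im=arm.get_image("side"); cv2.imwrite("pics/s2.png",im[:,:,::-1])
print(s["clock"],s["position"],R.from_quat(s["ee_rot"]).as_matrix(),s["contact_force"],s["wrist_torque"],s["gripper_width"],s["joints"])
E
```

```text
3.45 [ 499.382 -252.351  107.525] [[-0.002 -0.11   0.994]
 [ 0.001  0.994  0.11 ]
 [-1.     0.001 -0.002]] [-0.562  0.013 -4.386] [ 0.081  0.048 -0.045] 20.830835038982766 [-0.179  0.368 -0.289 -0.001 -0.916 -1.281]
```

View pics/s2.png

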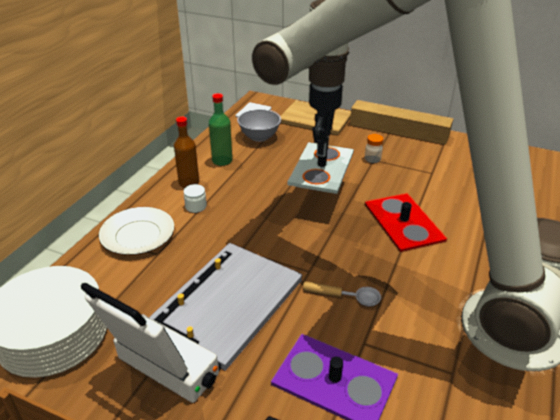

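The side view shows the plate held level at about (320,165), clear of everything. It weighs about 4.4 N. I carry it over the bed.

>>> drive_tool:
  motion:
    - [0,20,3,0]
    - [0,35,5,0]
    - [0,38,5.7,0]
    - [0,38,5.7,0]
    - [0,38,5.7,0]
    - [0,38,5.7,0]
    - [0,38,5.7,0]
    - [0,38,5.7,0]
    - [0,38,5.7,0]
    - [0,38,5.7,0]

```text
clock: 4.33
position: [512.4, 111.2, 106.6]
ee_rot: [-0.04, 0.707, 0.039, 0.705]
contact_force: [1.0, 0.0, -4.8]
gripper_width: 20.3
```

>>> drive_tool:
  motion:
    - [0,30,4.6,0]
    - [0,18.5,2.5,0]
    - [0,0,0,3]
    - [0,0,0,4]
    - [0,0,0,4]
    - [0,0,0,3.1]
    - [0,0,0,0]
    - [0,0,0,0]
    - [0,0,0,0]

```text
clock: 5.08
position: [515.1, 158.5, 107.5]
ee_rot: [0.047, 0.706, -0.048, 0.705]
contact_force: [0.3, -1.1, -3.5]
gripper_width: 20.6
```

```bash
python3 - <<'E'
from h import *
s=arm.read_state(); im=arm.get_image("wrist"); cv2.imwrite("pics/w2.png",im[:,:,::-1]); np.save("w2.npy",s,allow_pickle=True)
print(s["clock"],s["position"],R.from_quat(s["ee_rot"]).as_matrix(),s["contact_force"],s["wrist_torque"],s["gripper_width"],s["joints"])
E
```

```text
5.0833 [515.126 158.517 107.494] [[-0.002  0.134  0.991]
 [-0.001  0.991 -0.134]
 [-1.    -0.001 -0.002]] [ 0.337 -1.082 -3.471] [-0.027  0.011  0.003] 20.601915319818122 [ 0.599  0.336 -0.34  -0.    -0.897 -2.304]
```

View pics/w2.png

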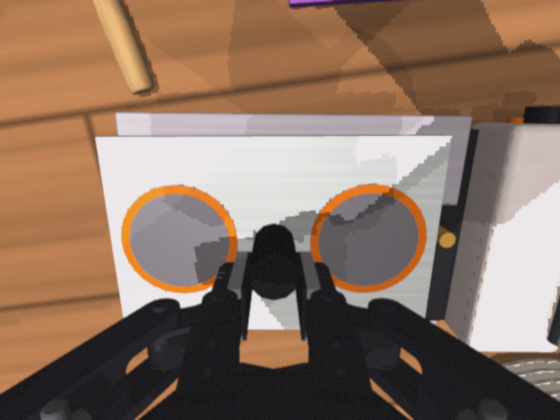

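The wrist view shows the plate in hand with its near edge (97,137)-(452,136). The bed's near edge runs (117,113)-(471,117), the stop pin is at (447,240) and the hinge housing starts at x of about 470 px.

```bash
python3 - <<'E'
from h import *
s=np.load("w2.npy",allow_pickle=True).item(); C=cam("wrist",s); im=cv2.imread("pics/w2.png");h=cv2.cvtColor(im,cv2.COLOR_BGR2HSV)
def edge(x0,x1,y0,y1,f):
    g=cv2.GaussianBlur(im.astype(np.float32),(3,3),0)
    p=[(x+.5,y0+1+np.abs(f(g,x,y0,y1)).argmax()) for x in range(x0,x1,4)]; return p
d=lambda g,x,y0,y1:np.diff(g[y0:y1,x,0])
for nm,a,z in(("bed near",(150,450,105,126),20),("plate near",(110,440,129,145),97.5)):
    p=np.array(edge(*a,d)); w=np.array([onz(C,q,z)[:2] for q in p],np.float32)
    l=cv2.fitLine(w,cv2.DIST_HUBER,0,.01,.01).ravel(); l[:2]*=np.sign(l[1]); print(nm,p[::20].tolist(),l,np.degrees(np.arctan2(l[1],l[0]))-90)
m=np.zeros(h.shape[:2],np.uint8);m[225:256,432:466]=(h[225:256,432:466,1]>110)
k,L,st,c=cv2.connectedComponentsWithStats(m);i=1+st[1:,4].argmax();print("stop",st[i],c[i],onz(C,c[i],42)[:2],onz(C,c[i],46)[:2],onz(C,c[i],38)[:2])
o=np.array([539.0,171.9]);bx=np.array([.9894,-.1453]);by=np.array([.1453,.9894])
for z in(42,46):
  q=onz(C,c[i],z)[:2]-o;print("stop in bed",bx@q,by@q)
print("knob(tcp) bed",bx@(s["position"][:2]-o),by@(s["position"][:2]-o))
for u in((97,137),(452,136)): print(onz(C,u,97.5))
E
```

```text
bed near [[150.5, 113.0], [230.5, 114.0], [310.5, 114.0], [390.5, 115.0]] [  0.144   0.99  446.199 186.004] -8.285011
plate near [[110.5, 137.0], [190.5, 137.0], [270.5, 137.0], [350.5, 136.0], [430.5, 136.0]] [  0.129   0.992 455.187 168.245] -7.433769
stop [438 225  18  23 290] [445.641 237.779] [550.396 285.057] [548.555 283.036] [552.237 287.077]
stop in bed -5.16674274483243 113.61313124030083
stop in bed -6.694481202080039 111.34675960740744
knob(tcp) bed -21.67671931421353 -16.710358220286786
[442.602  73.391  97.5  ]
[467.196 259.595  97.5  ]
```

>>> drive_tool:
  motion:
    - [10,0,0,0]
    - [15,0,0,0]
    - [15,0,0,0]
    - [10,0,0,0]
    - [6,0,0,0]
    - [3,0,0,0]
    - [2,0,0,0]
    - [1,0,0,0]
    - [0,0,0,0]
    - [0,0,0,0]

```text
clock: 5.97
position: [516.1, 159.1, 47.1]
ee_rot: [0.048, 0.705, -0.047, 0.706]
contact_force: [0.7, 0.1, -3.4]
gripper_width: 20.6
```

>>> drive_tool:
  motion:
    - [1,0,0,0]
    - [1,0,0,0]
    - [1,0,0,0]
    - [0,0,0,0]
    - [0,0,0,0]

```text
clock: 6.38
position: [515.6, 158.9, 43.5]
ee_rot: [0.048, 0.706, -0.048, 0.705]
contact_force: [0.5, 0.0, -4.8]
gripper_width: 21.0
```

>>> drive_tool:
  motion:
    - [1,0,0,0]
    - [1,0,0,0]
    - [0.5,0,0,0]
    - [0,0,0,0]
    - [0,0,0,0]

```text
clock: 6.8
position: [515.6, 158.9, 40.9]
ee_rot: [0.048, 0.706, -0.048, 0.705]
contact_force: [-0.3, -0.7, -3.7]
gripper_width: 20.9
```

>>> drive_tool:
  motion:
    - [0.5,0,0,0]
    - [0,0,0,0]
    - [0,0,0,0]

```text
clock: 7.05
position: [515.7, 158.9, 40.5]
ee_rot: [0.048, 0.705, -0.048, 0.706]
contact_force: [-1.1, 0.2, -3.4]
gripper_width: 20.7
```

>>> drive_tool:
  motion:
    - [0.5,0,0,0]
    - [0,0,0,0]
    - [0,0,0,0]

```text
clock: 7.3
position: [515.8, 158.9, 40.4]
ee_rot: [0.048, 0.705, -0.048, 0.706]
contact_force: [-1.8, -0.2, 0.3]
gripper_width: 20.5
```

>>> drive_tool:
  motion:
    - [0,0,0,0]
    - [0,0,0,0]
    - [0,0,0,0]
    - [0,0,0,0]
  grip: 32

```text
clock: 7.63
position: [516.1, 159.1, 40.3]
ee_rot: [0.048, 0.705, -0.047, 0.706]
contact_force: [-0.8, -0.0, -0.2]
gripper_width: 31.6
```

>>> drive_tool:
  motion:
    - [0,0,0,0]
    - [0,0,0,0]
    - [0,0,0,0]
    - [0,0,0,0]
    - [0,0,0,0]
  grip: 10

```text
clock: 8.05
position: [515.9, 158.9, 40.5]
ee_rot: [0.048, 0.705, -0.048, 0.706]
contact_force: [-0.5, -0.7, 5.2]
gripper_width: 21.1
```

```bash
cat > rd.py <<'E'
from h import *
def rd():
    s=arm.read_state();o=np.array([539.0,171.9]);bx=np.array([.9894,-.1453]);by=np.array([.1453,.9894])
    Q=R.from_quat(s["ee_rot"]).as_matrix();p=s["position"];F=s["contact_force"]
    print("t",s["clock"],"pos",p,"bed",bx@(p[:2]-o),by@(p[:2]-o),"yaw",np.degrees(np.arctan2(Q[1,2],Q[0,2])),"tilt",Q[:2,0],"F bed x,y,z",bx@F[:2],by@F[:2],F[2],"T",s["wrist_torque"],"w",s["gripper_width"])
if __name__=="__main__":rd()
E
python3 rd.py
```

```text
t 8.05 pos [515.936 158.924  40.519] bed -20.934119565373123 -16.189729719459308 yaw -7.717724769422397 tilt [0.001 0.   ] F bed x,y,z -0.41350483256272064 -0.7366998931788724 5.184783309349701 T [-0.211  0.343  0.036] w 21.060891801726054
```

>>> drive_tool:
  motion:
    - [-0.4,0,0,0]
    - [0,0,2,0]
    - [0,0,3,0]
    - [0,0,4,0]
    - [0,0,3,0]
    - [0,0,2,0]
    - [0,0,1,0]
    - [0,0,0,0]
    - [0,0,0,0]

```text
clock: 8.8
position: [527.3, 156.2, 40.5]
ee_rot: [0.047, 0.708, -0.049, 0.703]
contact_force: [-10.3, 2.6, 11.1]
gripper_width: 20.8
```

```bash
python3 rd.py
```

```text
t 8.8 pos [527.315 156.153  40.51 ] bed -9.273042499585841 -17.27786869083005 yaw -7.780057685840388 tilt [-0.006 -0.002] F bed x,y,z -10.527637426193717 1.1309158855811392 11.138281428703458 T [0.399 2.715 0.007] w 20.82225939932336
```

>>> drive_tool:
  motion:
    - [-0.5,0,0,0]
    - [-0.4,0,0,0]
    - [0,0,0,0]
    - [0,0,0,0]
    - [0,0,0,0]

```text
clock: 9.22
position: [530.1, 156.6, 40.6]
ee_rot: [0.048, 0.706, -0.048, 0.705]
contact_force: [-1.8, -0.2, -1.6]
gripper_width: 20.7
```

```bash
python3 rd.py
```

```text
t 9.2167 pos [530.1   156.574  40.619] bed -6.57836874015944 -16.456770387134483 yaw -7.755331839633453 tilt [-0.001 -0.   ] F bed x,y,z -1.721116793831012 -0.4259877703651527 -1.5989637138741848 T [-0.169  0.276 -0.006] w 20.65789606580422
```

>>> drive_tool:
  motion:
    - [0,0,1,0]
    - [0,0,1,0]
    - [0,0,1,0]
    - [0,0,0.5,0]
    - [0,0,0,0]
    - [0,0,0,0]

```text
clock: 9.72
position: [534.1, 156.4, 41.1]
ee_rot: [0.048, 0.705, -0.048, 0.706]
contact_force: [-0.3, -0.2, -3.9]
gripper_width: 21.1
```

```bash
python3 rd.py
```

```text
t 9.7167 pos [534.136 156.394  41.118] bed -2.5594529729236326 -16.048441737268455 yaw -7.7453182821888475 tilt [0. 0.] F bed x,y,z -0.28663188533059153 -0.2088670302905516 -3.855257333382665 T [0.028 0.016 0.007] w 21.098730651001667
```

>>> drive_tool:
  motion:
    - [0,0,0.5,0]
    - [0,0,0.5,0]
    - [0,0,0.5,0]
    - [0,0,0,0]
    - [0,0,0,0]

```text
clock: 10.13
position: [535.5, 156.2, 41.3]
ee_rot: [0.048, 0.705, -0.048, 0.706]
contact_force: [-0.1, -0.0, -3.6]
gripper_width: 21.4
```

```bash
python3 rd.py
```

```text
t 10.1333 pos [535.5   156.216  41.339] bed -1.1844527663803264 -16.026415601294552 yaw -7.737914833217069 tilt [0. 0.] F bed x,y,z -0.09796669532697502 -0.042942857379428 -3.6293833805857725 T [-0.032  0.008 -0.032] w 21.41007605747156
```

>>> drive_tool:
  motion:
    - [0.4,0,0,0]
    - [0.4,0,0,0]
    - [0,0,0,0]
    - [0,0,0,0]
    - [0,0,0,0]

```text
clock: 10.55
position: [535.5, 156.2, 40.6]
ee_rot: [0.048, 0.705, -0.048, 0.706]
contact_force: [-1.4, -0.2, -2.2]
gripper_width: 20.4
```

```bash
python3 rd.py
```

```text
t 10.55 pos [535.492 156.225  40.627] bed -1.1934159016392087 -16.018468454559073 yaw -7.734402241110046 tilt [0. 0.] F bed x,y,z -1.3043615052805198 -0.41196621539916567 -2.2270738485204005 T [-0.004  0.142 -0.024] w 20.4487149180631
```

>>> drive_tool:
  motion:
    - [0,0,0.5,0]
    - [0,0,0.5,0]
    - [0,0,0,0]
    - [0,0,0,0]
    - [0,0,0,0]

```text
clock: 10.97
position: [536.3, 156.0, 40.6]
ee_rot: [0.048, 0.706, -0.048, 0.705]
contact_force: [-1.8, 0.5, -0.6]
gripper_width: 20.7
```

```bash
python3 rd.py
```

```text
t 10.9667 pos [536.347 156.022  40.629] bed -0.3175288981814291 -16.09536315963481 yaw -7.7348841193116264 tilt [-0. -0.] F bed x,y,z -1.8885519445889833 0.23441914880700065 -0.5984005061965335 T [0.086 0.533 0.028] w 20.67605066252359
```

>>> drive_tool:
  motion:
    - [0,0,0.5,0]
    - [0,0,0.5,0]
    - [0,0,0,0]
    - [0,0,0,0]
    - [0,0,0,0]

```text
clock: 11.38
position: [537.4, 155.8, 40.6]
ee_rot: [0.048, 0.706, -0.048, 0.705]
contact_force: [-3.7, -0.1, 2.0]
gripper_width: 21.1
```

```bash
python3 rd.py
```

```text
t 11.3833 pos [537.357 155.843  40.604] bed 0.7078938888527788 -16.12571791005334 yaw -7.739225866169368 tilt [-0. -0.] F bed x,y,z -3.6768893016930773 -0.5912907890246949 2.006092547444938 T [0.048 0.882 0.007] w 21.08354664876146
```

>>> drive_tool:
  motion:
    - [0,0,0.5,0]
    - [0,0,0.3,0]
    - [0,0,0,0]
    - [0,0,0,0]
    - [0,0,0,0]

```text
clock: 11.8
position: [537.9, 155.8, 40.6]
ee_rot: [0.048, 0.706, -0.048, 0.705]
contact_force: [-5.7, 0.6, 1.9]
gripper_width: 20.7
```

```bash
python3 rd.py
```

```text
t 11.8 pos [537.931 155.788  40.597] bed 1.283032192973688 -16.096133974846357 yaw -7.737118599061308 tilt [-0.001 -0.   ] F bed x,y,z -5.742476511521035 -0.20107082317140187 1.896960688367304 T [0.319 1.451 0.021] w 20.71615241149125
```

>>> drive_tool:
  motion:
    - [-0.4,0,0,0]
    - [0,0,0,0]
    - [0,0,0,0]
    - [0,0,0,0]

```text
clock: 12.13
position: [538.0, 155.8, 40.6]
ee_rot: [0.048, 0.706, -0.048, 0.705]
contact_force: [-4.1, 0.9, 0.1]
gripper_width: 20.9
```

```bash
python3 rd.py
```

```text
t 12.1333 pos [538.035 155.794  40.635] bed 1.385438091720723 -16.0755865672206 yaw -7.748905812584641 tilt [-0.001 -0.   ] F bed x,y,z -4.1900382096297575 0.31802330217037567 0.1124768817911539 T [ 0.33   1.224 -0.074] w 20.9390622439477
```

>>> drive_tool:
  motion:
    - [0,0,0.4,0]
    - [0,0,0,0]
    - [0,0,0,0]
    - [0,0,0,0]

```text
clock: 12.47
position: [538.1, 155.7, 40.7]
ee_rot: [0.048, 0.706, -0.048, 0.705]
contact_force: [-4.4, 1.8, 0.9]
gripper_width: 21.1
```

```bash
python3 rd.py
```

```text
t 12.4667 pos [538.1   155.743  40.699] bed 1.4575968925779814 -16.11613597054432 yaw -7.751687805524947 tilt [-0.001 -0.   ] F bed x,y,z -4.597382372573176 1.1340572461301928 0.9149354692493752 T [ 0.49   1.478 -0.001] w 21.125634543876096
```

>>> drive_tool:
  motion:
    - [-0.2,0,0.4,0]
    - [0,0,0.2,0]
    - [0,0,0,0]
    - [0,0,0,0]

```text
clock: 12.8
position: [538.3, 155.7, 40.9]
ee_rot: [0.048, 0.706, -0.048, 0.705]
contact_force: [-6.6, 2.6, 1.4]
gripper_width: 20.5
```

```bash
python3 rd.py
```

```text
t 12.8 pos [538.293 155.731  40.925] bed 1.6500682505347886 -16.100290152479086 yaw -7.7530106197238435 tilt [-0.002 -0.   ] F bed x,y,z -6.871958544985127 1.668739707360647 1.3989964677657118 T [ 0.747  1.87  -0.088] w 20.533989880608175
```

>>> drive_tool:
  motion:
    - [-0.1,0,0.4,0]
    - [0,0,0,0]
    - [0,0,0,0]
    - [0,0,0,0]

```text
clock: 13.13
position: [538.4, 155.7, 41.0]
ee_rot: [0.048, 0.706, -0.048, 0.705]
contact_force: [-7.2, 2.5, 2.4]
gripper_width: 20.9
```

```bash
python3 rd.py
```

```text
t 13.1333 pos [538.369 155.712  41.013] bed 1.7275758969325765 -16.10777813968672 yaw -7.753580517984308 tilt [-0.002 -0.   ] F bed x,y,z -7.47657845333728 1.4191066687433886 2.3580800765350127 T [ 0.805  2.155 -0.028] w 20.86583004564696
```

>>> drive_tool:
  motion:
    - [-0.2,0,0.4,0]
    - [0,0,0,0]
    - [0,0,0,0]
    - [0,0,0,0]

```text
clock: 13.47
position: [538.5, 155.7, 41.2]
ee_rot: [0.048, 0.706, -0.048, 0.705]
contact_force: [-8.0, 3.4, 2.5]
gripper_width: 20.8
```

```bash
python3 rd.py
```

```text
t 13.4667 pos [538.538 155.651  41.194] bed 1.903834255152064 -16.144341157509245 yaw -7.757109652679905 tilt [-0.003 -0.   ] F bed x,y,z -8.426989628391139 2.1522768484780417 2.4958510766027713 T [ 0.948  2.376 -0.037] w 20.847217310984213
```

>>> drive_tool:
  motion:
    - [0,0,0,0.3]
    - [0,0,0,0]
    - [0,0,0,0]
    - [0,0,0,0]

```text
clock: 13.8
position: [538.6, 155.7, 41.2]
ee_rot: [0.049, 0.706, -0.05, 0.704]
contact_force: [-8.1, 2.8, 2.1]
gripper_width: 20.9
```

```bash
python3 rd.py
```

```text
t 13.8 pos [538.574 155.683  41.185] bed 1.9345663282989123 -16.106960166450826 yaw -8.040629628719786 tilt [-0.003 -0.   ] F bed x,y,z -8.441838756986682 1.612174936376887 2.1480619258141287 T [0.943 2.305 0.036] w 20.87565408448675
```

>>> drive_tool:
  motion:
    - [0,0,0.4,0.2]
    - [0,0,0.4,0.2]
    - [0,0,0,0]
    - [0,0,0,0]
    - [0,0,0,0]

```text
clock: 14.22
position: [538.7, 155.7, 41.3]
ee_rot: [0.052, 0.707, -0.052, 0.704]
contact_force: [-9.3, 3.3, 4.5]
gripper_width: 20.5
```

```bash
python3 rd.py; python3 - <<'E'
from h import *
s=arm.read_state(); im=arm.get_image("wrist"); cv2.imwrite("pics/w3.png",im[:,:,::-1]); np.save("w3.npy",s,allow_pickle=True)
im=arm.get_image("scene"); cv2.imwrite("pics/sc3.png",im[:,:,::-1])
a=cv2.resize(cv2.imread("pics/w3.png")[90:420],(560,330)); b=cv2.resize(im[230:370,255:415,::-1],None,fx=1.9,fy=1.9)
o=np.zeros((600,560,3),np.uint8);o[:330]=a;o[330:330+266,:304]=b;cv2.imwrite("pics/m3.png",o)
E
```

```text
t 14.2167 pos [538.655 155.653  41.279] bed 2.019310106009382 -16.124649120900006 yaw -8.418109627578806 tilt [-0.004 -0.001] F bed x,y,z -9.63859500887854 1.9104277187946324 4.51773413722534 T [1.291 2.937 0.067] w 20.45521992168156
```

View pics/m3.png

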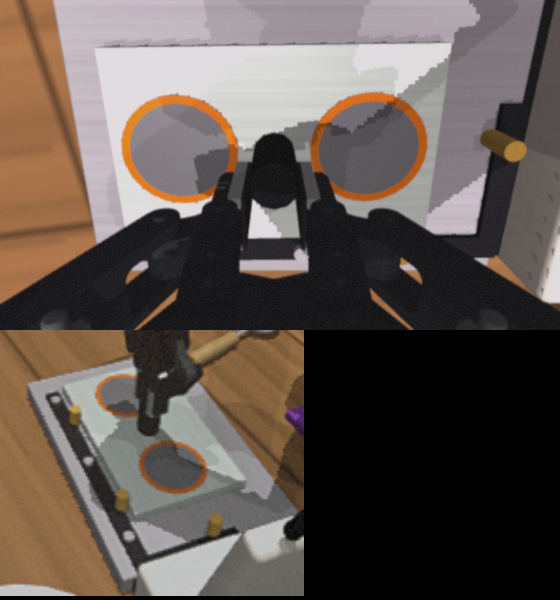

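The views show the plate flat on the bed. Its far edge touches both dowels, and there is a gap to the stop pin (wrist crop, 510,145). I measure the plate's yaw.

```bash
cat > yaw.py <<'E'
from h import *
def yaw(f,stf,y0,y1,x0=115,x1=435,z=30):
    s=np.load(stf,allow_pickle=True).item();C=cam("wrist",s);g=cv2.GaussianBlur(cv2.imread(f).astype(np.float32).sum(2),(3,3),0)
    p=[]
    for x in range(x0,x1,3):
        d=np.abs(np.diff(g[y0:y1,x]));i=np.clip(d.argmax(),1,len(d)-2);a,b,c=d[i-1:i+2];o=.5*(a-c)/(a-2*b+c+1e-9)
        p.append((x+.5,y0+i+1+o))
    w=np.array([onz(C,q,z)[:2] for q in p],np.float32);l=cv2.fitLine(w,cv2.DIST_HUBER,0,.01,.01).ravel();l[:2]*=np.sign(l[1])
    print("plate yaw",np.degrees(np.arctan2(l[1],l[0]))-90,"edge pt",l[2:],"resid",np.abs((w-l[2:])@np.array([-l[1],l[0]])).mean())
E
python3 - <<'E'
from yaw import *
yaw("pics/w2.png","w2.npy",130,143,z=97.5);yaw("pics/w3.png","w3.npy",128,143)
from rd import rd;rd()
E
```

```text
plate yaw -7.4352493 edge pt [455.728 172.059] resid 0.041265696
plate yaw -7.662369 edge pt [478.168 164.507] resid 0.058675047
t 14.3167 pos [538.661 155.648  41.266] bed 2.0264303350345716 -16.128905562089685 yaw -8.419562967958262 tilt [-0.004 -0.001] F bed x,y,z -10.606571034628582 2.5636683473278072 4.710029669937188 T [1.288 3.004 0.145] w 21.39919681098425
```

>>> drive_tool:
  motion:
    - [-0.4,0,0.4,0]
    - [0,0,0.3,0]
    - [0,0,0,0]
    - [0,0,0,0]
    - [0,0,0,0]
    - [0,0,0,0]

```text
clock: 14.82
position: [539.0, 155.6, 41.6]
ee_rot: [0.052, 0.707, -0.052, 0.704]
contact_force: [-11.1, 5.6, 5.1]
gripper_width: 20.8
```

```bash
python3 rd.py
```

```text
t 14.8167 pos [538.977 155.595  41.646] bed 2.3466091056195064 -16.13528557267178 yaw -8.418729271739199 tilt [-0.005 -0.001] F bed x,y,z -11.816613201761404 3.9073784389765773 5.114823239394076 T [1.458 3.29  0.114] w 20.775503177991567
```

>>> drive_tool:
  motion:
    - [0,0,0.4,0]
    - [0,0,0.3,0]
    - [0,0,0,0]
    - [0,0,0,0]
    - [0,0,0,0]
    - [0,0,0,0]

```text
clock: 15.32
position: [539.0, 155.5, 41.7]
ee_rot: [0.052, 0.707, -0.052, 0.703]
contact_force: [-12.8, 6.0, 6.8]
gripper_width: 21.0
```

```bash
python3 rd.py
```

```text
t 15.3167 pos [539.014 155.528  41.692] bed 2.393193930618586 -16.196793168166568 yaw -8.423897664785924 tilt [-0.006 -0.001] F bed x,y,z -13.493442619051926 4.053864594725973 6.779493637812644 T [1.795 3.891 0.17 ] w 20.956811207080957
```

>>> drive_tool:
  motion:
    - [0,0,-0.5,-0.3]
    - [0,0,-0.5,-0.3]
    - [0,0,-0.5,-0.3]
    - [0,0,-0.5,0]
    - [0,0,0,0]
    - [0,0,0,0]
    - [0,0,0,0]

```text
clock: 15.9
position: [538.8, 155.7, 41.5]
ee_rot: [0.046, 0.706, -0.047, 0.705]
contact_force: [-6.9, 3.0, 2.4]
gripper_width: 20.9
```

```bash
python3 rd.py
```

```text
t 15.9 pos [538.834 155.664  41.494] bed 2.195094683036666 -16.08766016533422 yaw -7.562244726720273 tilt [-0.003 -0.   ] F bed x,y,z -7.316121808037614 2.007212237598117 2.3625073147508786 T [ 0.904  2.223 -0.044] w 20.852503708762313
```

>>> drive_tool:
  motion:
    - [0,0,-0.5,0]
    - [0,1,0,0]
    - [0,1,0,0]
    - [0,1,0,0]
    - [0,1,0,0]
    - [0,0,0,0]
    - [0,0,0,0]

```text
clock: 16.48
position: [538.3, 157.5, 40.9]
ee_rot: [0.045, 0.707, -0.048, 0.704]
contact_force: [-5.4, -3.4, -1.2]
gripper_width: 20.9
```

```bash
python3 rd.py
```

```text
t 16.4833 pos [538.315 157.503  40.852] bed 1.4145740654228687 -14.343861502239946 yaw -7.593405849603251 tilt [-0.005 -0.003] F bed x,y,z -4.886207752842053 -4.190441103574456 -1.1918475241381117 T [-0.971  1.375 -0.035] w 20.938414537994905
```

>>> drive_tool:
  motion:
    - [0,1,0,0]
    - [0,1,0,0]
    - [0,1,0,0]
    - [0,1,0,0]
    - [0,1,0,0]
    - [0,1,0,0]
    - [0,0,0,0]
    - [0,0,0,0]

```text
clock: 17.15
position: [539.0, 163.3, 40.8]
ee_rot: [0.045, 0.707, -0.048, 0.704]
contact_force: [-4.9, -4.5, -1.3]
gripper_width: 21.0
```

```bash
python3 rd.py
```

```text
t 17.15 pos [539.042 163.276  40.812] bed 1.2949307450279104 -8.526737169434785 yaw -7.603595873959667 tilt [-0.005 -0.004] F bed x,y,z -4.188207031297908 -5.129554844209326 -1.3273926268518115 T [-1.041  1.367 -0.103] w 20.991400297162
```

>>> drive_tool:
  motion:
    - [0,1.5,0.1,0]
    - [0,1.5,0,0]
    - [0,1.5,0.1,0]
    - [0,1.5,0,0]
    - [0,1.5,0,0]
    - [0,1.5,0,0]
    - [0,1.5,0,0]
    - [0,1,0,0]
    - [0,0,0,0]
    - [0,0,0,0]

```text
clock: 17.98
position: [540.6, 174.5, 40.8]
ee_rot: [0.045, 0.707, -0.048, 0.704]
contact_force: [-4.0, -4.3, 1.2]
gripper_width: 20.6
```

```bash
python3 rd.py
```

```text
t 17.9833 pos [540.564 174.484  40.774] bed 1.1720630616627812 2.7836864802600965 yaw -7.608208629518112 tilt [-0.005 -0.004] F bed x,y,z -3.3330247389662278 -4.873646802784967 1.1673355401927779 T [-1.164  1.516 -0.095] w 20.572137684038957
```

>>> drive_tool:
  motion:
    - [0,0.7,0,0]
    - [0,0.7,0.1,0]
    - [0,0.7,0,0]
    - [0,0.7,0,0]
    - [0,0,0,0]
    - [0,0,0,0]

```text
clock: 18.48
position: [540.9, 177.0, 40.7]
ee_rot: [0.045, 0.708, -0.049, 0.704]
contact_force: [-6.4, -4.6, 0.4]
gripper_width: 21.0
```

```bash
python3 rd.py
```

```text
t 18.4833 pos [540.865 176.973  40.744] bed 1.1082902305860018 5.290425371484171 yaw -7.616592273386965 tilt [-0.006 -0.004] F bed x,y,z -5.651537317381221 -5.475197793387181 0.43723406103587253 T [-1.277  1.525 -0.145] w 20.957306011780318
```

>>> drive_tool:
  motion:
    - [0,0.7,0,0]
    - [0,0.7,0,0]
    - [0,0.7,0,0]
    - [0,0.7,0,0]
    - [0,0,0,0]
    - [0,0,0,0]

```text
clock: 18.98
position: [541.2, 179.8, 40.8]
ee_rot: [0.045, 0.708, -0.049, 0.704]
contact_force: [-5.6, -4.3, -0.4]
gripper_width: 21.1
```

```bash
python3 rd.py
```

```text
t 18.9833 pos [541.249 179.763  40.756] bed 1.08292996098777 8.106271529178088 yaw -7.614083507384055 tilt [-0.006 -0.004] F bed x,y,z -4.937808389516602 -5.075784978851595 -0.3634646353284544 T [-1.214  1.585 -0.129] w 21.05075528881864
```

>>> drive_tool:
  motion:
    - [0,0.7,0,0]
    - [0,0.7,0,0]
    - [0,0.7,0,0]
    - [0,0,0,0]
    - [0,0,0,0]

```text
clock: 19.4
position: [541.5, 181.8, 40.7]
ee_rot: [0.045, 0.708, -0.049, 0.704]
contact_force: [-5.6, -5.1, 0.3]
gripper_width: 20.4
```

```bash
python3 rd.py
```

```text
t 19.4 pos [541.526 181.843  40.739] bed 1.054824797637362 10.204777919650908 yaw -7.616402398979579 tilt [-0.006 -0.004] F bed x,y,z -4.767659283259849 -5.81860658584853 0.29468633544449285 T [-1.263  1.519 -0.072] w 20.425522086877727
```

>>> drive_tool:
  motion:
    - [0,0.6,0,0]
    - [0,0.6,0,0]
    - [0,0.6,0,0]
    - [0,0,0,0]
    - [0,0,0,0]

```text
clock: 19.82
position: [541.8, 183.6, 40.8]
ee_rot: [0.045, 0.707, -0.049, 0.704]
contact_force: [-5.3, -4.8, 0.6]
gripper_width: 20.9
```

```bash
python3 rd.py
```

```text
t 19.8167 pos [541.791 183.631  40.77 ] bed 1.056950643735512 12.01243779422209 yaw -7.614134488138762 tilt [-0.006 -0.004] F bed x,y,z -4.514583381256656 -5.531977108490707 0.6478915152726659 T [-1.282  1.511 -0.14 ] w 20.919805171577146
```

>>> drive_tool:
  motion:
    - [0,0.6,0,0]
    - [0,0.6,0,0]
    - [0,0.6,0,0]
    - [0,0,0,0]
    - [0,0,0,0]

```text
clock: 20.23
position: [542.0, 185.4, 40.7]
ee_rot: [0.045, 0.708, -0.049, 0.704]
contact_force: [-5.3, -4.3, 0.3]
gripper_width: 21.0
```

```bash
python3 rd.py
```

```text
t 20.2333 pos [541.996 185.375  40.729] bed 1.0065498854113981 13.767973045137044 yaw -7.618166810776022 tilt [-0.006 -0.004] F bed x,y,z -4.616549369956494 -5.051206637996472 0.2870041800104947 T [-1.284  1.539 -0.029] w 21.02251340572044
```

>>> drive_tool:
  motion:
    - [0,0.5,0,0]
    - [0,0.5,0,0]
    - [0,0.5,0,0]
    - [0,0,0,0]
    - [0,0,0,0]

```text
clock: 20.65
position: [542.2, 186.8, 40.7]
ee_rot: [0.045, 0.708, -0.049, 0.704]
contact_force: [-4.2, -5.3, 0.3]
gripper_width: 20.8
```

```bash
python3 rd.py
```

```text
t 20.65 pos [542.227 186.83   40.738] bed 1.0236446020867391 15.240243714519194 yaw -7.6195882198657 tilt [-0.006 -0.005] F bed x,y,z -3.4119452607746434 -5.836509004367863 0.32541357823068595 T [-1.353  1.535 -0.166] w 20.826238103949265
```

>>> drive_tool:
  motion:
    - [0,0.5,0,0]
    - [0,0.5,0,0]
    - [0,0,0,0]
    - [0,0,0,0]

```text
clock: 20.98
position: [542.2, 186.9, 40.8]
ee_rot: [0.045, 0.708, -0.049, 0.703]
contact_force: [-4.7, -6.4, 0.1]
gripper_width: 20.9
```

```bash
python3 rd.py
```

```text
t 20.9833 pos [542.155 186.93   40.761] bed 0.9376608449504821 15.329502233162959 yaw -7.6137799485080375 tilt [-0.007 -0.006] F bed x,y,z -3.7577926281024583 -6.977818218191873 0.07105654979235854 T [-2.022  1.422 -0.052] w 20.869156170575543
```

>>> drive_tool:
  motion:
    - [0,0.5,0,0]
    - [0,0.5,0,0]
    - [0,0,0,0]
    - [0,0,0,0]
    - [0,0,0,0]

```text
clock: 21.4
position: [542.1, 187.1, 40.8]
ee_rot: [0.044, 0.708, -0.05, 0.703]
contact_force: [-4.8, -9.2, 2.2]
gripper_width: 21.0
```

```bash
python3 rd.py
```

```text
t 21.4 pos [542.096 187.057  40.81 ] bed 0.8612618550007692 15.446097817912722 yaw -7.618130176234855 tilt [-0.007 -0.007] F bed x,y,z -3.3952055682794415 -9.782114114394437 2.2039515763619044 T [-2.673  1.258 -0.051] w 21.038387929487467
```

>>> drive_tool:
  motion:
    - [0,0.5,0,0]
    - [0,0.5,0,0]
    - [0,0,0,0]
    - [0,0,0,0]
    - [0,0,0,0]

```text
clock: 21.82
position: [542.1, 187.2, 40.9]
ee_rot: [0.044, 0.708, -0.05, 0.703]
contact_force: [-4.2, -13.0, 2.5]
gripper_width: 20.8
```

```bash
python3 rd.py
```

```text
t 21.8167 pos [542.059 187.192  40.901] bed 0.8049452322290409 15.5745984502214 yaw -7.623988350589065 tilt [-0.008 -0.008] F bed x,y,z -2.229149976205189 -13.495542630126858 2.458144190683389 T [-3.437  1.151 -0.021] w 20.76181543648198
```

```bash
cat > shot.py <<'E'
import sys
from yaw import *
n=sys.argv[1];s=arm.read_state(); im=arm.get_image("wrist"); cv2.imwrite(f"pics/{n}.png",im[:,:,::-1]); np.save(n+".npy",s,allow_pickle=True)
yaw(f"pics/{n}.png",n+".npy",int(sys.argv[2]),int(sys.argv[3]))
E
python3 shot.py w4 126 145; python3 rd.py; python3 -c "
import numpy as np
bx=np.array([np.cos(np.radians(-7.66)),np.sin(np.radians(-7.66))])
print(bx@[478.168,164.507])"
```

```text
plate yaw -7.7624817 edge pt [482.486 197.875] resid 0.05398301
t 21.8667 pos [542.082 187.165  40.917] bed 0.8316098682745758 15.550553305454596 yaw -7.62450077203752 tilt [-0.008 -0.009] F bed x,y,z -1.9708130993276036 -12.369869145373388 2.3587767753429953 T [-3.433  1.123 -0.075] w 20.85756981924124
451.97321894990296
```

>>> drive_tool:
  motion:
    - [0,-0.5,0.3,0]
    - [0,-0.5,0,0]
    - [0,-0.5,0,0]
    - [0,-0.5,0,0]
    - [0,0,0,0]
    - [0,0,0,0]
    - [0,0,0,0]

```text
clock: 22.45
position: [542.2, 187.0, 40.9]
ee_rot: [0.045, 0.708, -0.049, 0.703]
contact_force: [-5.4, -6.3, 1.3]
gripper_width: 21.0
```

```bash
python3 rd.py
```

```text
t 22.45 pos [542.22  187.039  40.852] bed 0.986049872291448 15.446839612187825 yaw -7.6284060144383 tilt [-0.007 -0.006] F bed x,y,z -4.4150756702974565 -7.051022546413809 1.269290720788716 T [-1.792  1.726 -0.098] w 20.97953905749058
```

>>> drive_tool:
  motion:
    - [0,-0.5,-0.3,0]
    - [0,-0.5,-0.3,0]
    - [0,-0.4,-0.2,0]
    - [0,0,0,0]
    - [0,0,0,0]
    - [0,0,0,0]

```text
clock: 22.95
position: [542.3, 187.0, 40.9]
ee_rot: [0.046, 0.707, -0.048, 0.704]
contact_force: [-5.3, -3.8, 0.2]
gripper_width: 21.1
```

```bash
python3 rd.py;python3 shot.py w5 126 145
```

```text
t 22.95 pos [542.266 187.021  40.897] bed 1.0339774307777332 15.434813522608485 yaw -7.6034256189558445 tilt [-0.004 -0.004] F bed x,y,z -4.687916548523016 -4.554315477410085 0.23011414753063464 T [-1.107  1.336 -0.089] w 21.098044857336816
plate yaw -7.770775 edge pt [480.42  182.446] resid 0.042516455
```

>>> drive_tool:
  motion:
    - [0,-0.4,-0.4,0]
    - [0,-0.4,-0.4,0]
    - [0,-0.2,0,0]
    - [0,0,0,0]
    - [0,0,0,0]
    - [0,0,0,0]

```text
clock: 23.5
position: [542.3, 187.2, 41.1]
ee_rot: [0.046, 0.706, -0.047, 0.705]
contact_force: [-2.3, -3.9, -4.5]
gripper_width: 20.8
```

```bash
python3 rd.py
```

```text
t 23.5 pos [542.337 187.178  41.118] bed 1.0822067171416976 15.600516235581772 yaw -7.566392929683662 tilt [-0.002 -0.002] F bed x,y,z -1.7198773314289972 -4.213994838946463 -4.483890088269499 T [-1.576  0.636 -0.118] w 20.813718467489
```

>>> drive_tool:
  motion:
    - [0.5,0,0,0]
    - [0,0,0,0]
    - [0,0,0,0]

```text
clock: 23.75
position: [542.3, 187.1, 41.0]
ee_rot: [0.046, 0.706, -0.047, 0.705]
contact_force: [-4.0, -5.9, -2.4]
gripper_width: 20.7
```

>>> drive_tool:
  motion:
    - [0,0,0,0]
    - [0,0,0,0]
    - [0,0,0,0]
    - [0,0,0,0]
  grip: 45

```text
clock: 24.08
position: [544.8, 189.7, 42.3]
ee_rot: [0.047, 0.704, -0.045, 0.707]
contact_force: [0.2, 1.1, -1.1]
gripper_width: 45.3
```

```bash
python3 rd.py; python3 shot.py w6 124 147;python3 - <<'E'
from h import *
im=arm.get_image("scene"); w=cv2.imread("pics/w6.png")[80:410]
b=cv2.resize(im[235:365,265:395,::-1],None,fx=2,fy=2,interpolation=cv2.INTER_CUBIC)
o=np.zeros((600,560,3),np.uint8);o[:330]=w;o[335:595,:260]=b
s=arm.get_image("side")[235:365,140:290,::-1];o[335:595,262:562]=cv2.resize(s,None,fx=2,fy=2)[:,:298];cv2.imwrite("pics/m6.png",o)
E
```

```text
t 24.0833 pos [544.756 189.717  42.349] bed 3.106598776361416 18.465042642021455 yaw -7.483619964594322 tilt [0.004 0.002] F bed x,y,z 0.03305394393028657 1.1171446452688023 -1.0892490514208348 T [0.039 0.023 0.049] w 45.321954094792346
plate yaw -7.7472763 edge pt [482.55  198.609] resid 0.047654726
```

View pics/m6.png

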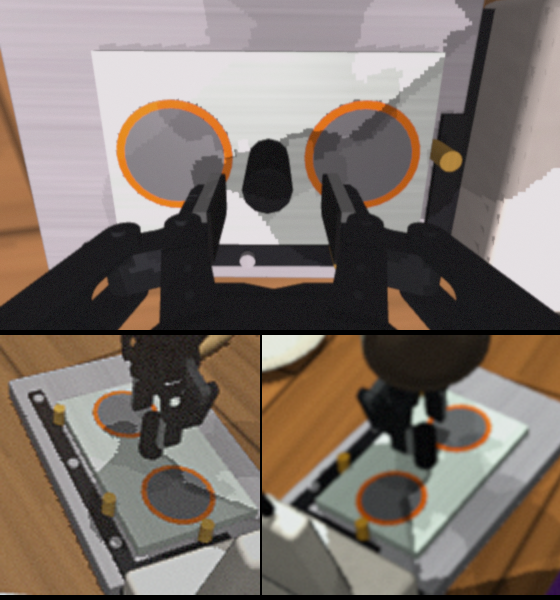

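The plate shows released: the knob (268,240 full frame) stands free between the fingers, the short edge is at the stop pin (447,237), and the long edge is at both dowels. I lift straight up and check that nothing shifted.

>>> drive_tool:
  motion:
    - [-3,0,0,0]
    - [-8,0,0,0]
    - [-15,0,0,0]
    - [-20,0,0,0]
    - [-20,0,0,0]
    - [-10,0,0,0]
    - [-4,0,0,0]
    - [0,0,0,0]
    - [0,0,0,0]

```text
clock: 24.98
position: [542.5, 188.1, 120.7]
ee_rot: [0.046, 0.706, -0.047, 0.705]
contact_force: [-0.2, -1.0, -0.1]
gripper_width: 45.2
```

```bash
python3 rd.py; python3 - <<'E'
from h import *
s=arm.read_state(); im=arm.get_image("wrist"); cv2.imwrite("pics/w7.png",im[:,:,::-1]); np.save("w7.npy",s,allow_pickle=True)
g7=np.radians(-7.7);gx=np.array([np.cos(g7),np.sin(g7)]);gy=np.array([-gx[1],gx[0]])
for n in("w4","w5","w6","w7"):
    s=np.load(n+".npy",allow_pickle=True).item();C=cam("wrist",s);h=cv2.cvtColor(cv2.imread(f"pics/{n}.png"),cv2.COLOR_BGR2HSV)
    m=cv2.inRange(h,(5,150,120),(18,255,255));m[:, :90]=0;m[:100]=0 
    k,L,st,c=cv2.connectedComponentsWithStats(m)
    out=[]
    for i in range(1,k):
        if 300<st[i,4]<4000 and .7<st[i,2]/st[i,3]<1.4:
            cc=max(cv2.findContours((L==i).astype(np.uint8),0,1)[0],key=cv2.contourArea)
            (u,v),_,_=cv2.fitEllipse(cc);q=onz(C,(u+.5,v+.5),30)[:2];out.append((round(u),round(v),(gx@q).round(2),(gy@q).round(2)))
    print(n,out)
E
```

```text
t 24.9833 pos [542.497 188.122 120.689] bed 1.1024404214557626 16.55770334518698 yaw -7.5553016687677585 tilt [-0.001 -0.   ] F bed x,y,z -0.02479533207707774 -1.037167632367253 -0.14214138565107298 T [-0.031 -0.005 -0.042] w 45.15799554208757
w4 [(179, 238, np.float64(509.93), np.float64(202.67)), (368, 239, np.float64(509.96), np.float64(312.77))]
w5 [(179, 238, np.float64(510.0), np.float64(202.61)), (368, 239, np.float64(510.0), np.float64(312.67))]
w6 [(174, 234, np.float64(509.76), np.float64(202.73)), (362, 234, np.float64(509.89), np.float64(312.5))]
w7 [(205, 203, np.float64(510.33), np.float64(202.76)), (339, 203, np.float64(510.47), np.float64(312.55))]
```

```bash
python3 -c "
from bench import arm
print(arm.job_done())"
```

```text
the job is handed in; nothing more can be done
None
```

The carrier plate is seated on both dowels and the end stop, released, and the job is handed in at about 25 s of the 72 s allowed. No verdict was reported.

- **Placing and pressing:** I lifted the orange-rimmed aluminium plate by its knob and set it on the bed clear of the pins. I then pressed it on the dowels with up to about 13.5 N in total. While keeping a 2–6 N press, I slid it about 31 mm and pressed the end stop with at most 13.5 N. I eased off, opened the fingers and lifted straight up.
- **Last checks:** The plate's yaw stayed at about -7.75°, within 0.1–0.2° of its angle when pressed on the dowels. From pressed to released, the edge and nests agreed to about 0.2 mm. The final picture, from higher up, read 0.4–0.6 mm off in one direction, which I take as calibration error. Contact forces were about zero after lifting, apart from roughly 1 N of sensor reading.
- **Not measured directly:** The share of force on each dowel was not measured. I inferred more than 2 N on each from the near-zero yaw torque and from the plate holding its angle while the tool turned.
- **Disagreement:** The two-camera and wrist-camera estimates of the stop's position differed by 3–5 mm. Feel put the plate's middle at about y +15.4 mm on the bed, which matches the two-camera value.

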